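# Lock the bayonet tail cap into the model rocket

## Robot

A 6-joint arm with a two-finger parallel gripper is mounted at the origin on the work surface. World frame = base frame: x ahead of the robot, y to its left, z up, the work surface at z = 0. Lengths are in m, angles in rad, forces in N, time in s.
With the tool pointing down it reaches from about 0.35 to 0.8 m from the base axis. Payload 7.3 kg.
Tool frame: the origin (TCP) lies midway between the tips of the shut fingers; the grasp point (between the pads) lies 19 mm behind it; z points along the fingers, y is the direction in which the jaws open and shut (so a half turn about z gives the same grasp; the last joint's range is limited). The gripper opens to 85 mm and grips with 20 to 120 N. Pads are 22 mm wide; open, the fingers measure 114 mm over their backs; the gripper's body (76 mm by 85 mm) begins 54 mm behind the grasp point. The pads swing forward as they close: fully open they stand 13 mm farther back than shut.
Start: joints at [-1.305, 0.342, 1.524, -0, 1.275, -0.146], TCP at [0.21, -0.481, 0.211] pointing down, gripper open.
Joint ranges: [-2.53, 2.53], [-0.77, 2.02], [0.04, 2.7], [-1, 4.14], [0.28, 2.66], [-3.11, 3.11]. Speed limits (rad/s): [2.57, 2.57, 3.14, 3.14, 3.14, 3.14].

## Interface

Orientations are given as a unit quaternion [w, x, y, z].
In Python, from cell import ctrl gives the robot as it stands. The module is installed in compiled form; this text tells all that it offers.
- The arm moves only by the tool play_rows, never from a script. Its argument "commands" is a list of rows, each a list of 2 entries, a list of its own where there are three numbers: the shift along the tool's x, y, z in m, then the turn about the tool's z in degrees. A call has 1 to 10 rows; each row is the pose to reach, as a shift and turn from the pose measured when the call began, along the tool's axes at that moment; what a row does not reach only later rows make up. A row lasts 1/10 s, in which the tool goes at most 50 mm and 8.59 degrees, less where a joint would pass 70% of its speed; a pose out of reach is approached as far as the arm can. A call with a gripper value outside its range is refused whole. "claw" is the opening, from -1 (shut) to 1 (fully open), set as the call begins (left out, the last holds). The fingers move at their own pace and stop on an object; the grip force is fixed at half the most. Time passes only in rows, so rows that repeat a pose let the fingers close. It gives the time, the measured TCP pose, the force and the opening at its end, in the units of the state.
- ctrl.state(): the state, without advancing time (a new reading comes with each control period).
- ctrl.get_image(name): name is "side" or "top"; returns the picture (480x640x3 uint8, red, green, blue); there is no depth.
- ctrl.calibration(name): a dict with "fov_y" (degrees; the focal length in pixels is half the picture's height over the tangent of half this angle, whatever the lens; pixels are square), "cx", "cy" (the principal point, pixels), "R" (3x3) and "t" (3): a world point X has camera coordinates R X + t. Camera axes: x right, y down, z forward; pixel columns grow to the right and rows downward; lengths in m; the calibration is good to about 2 mm. A picture is of the moment at which its call begins. calibration takes no time and is no camera call.
- ctrl.hand_in(): hands the job in, once; it reports no verdict.
The state is a dict: "time_s": time; "qpos": joint angles; "joint_vel": joint speeds; "joint_torque": joint torques, N m; "eef_pos": TCP position; "tool_rot": TCP orientation; "ft_force": force on the tool from outside, world axes, zero at the start; "wrist_torque": the same for the moment, N m; "gripper_width": finger opening in m.
Only numpy, scipy, OpenCV 4.12 (cv2) and the standard library are available. Lean on these libraries where they do the work, as an engineer would, in place of code of your own. Each camera call takes 0.05 s, during which the arm holds its last target.

## Task

Take the orange-handled tail cap out of the blue tray and fit it into the open tail of the model rocket that stands tail up on the bench: start its two brass lugs in the entry slots, push it in against the spring, twist it clockwise (seen from above) until the lugs are under their notches, then let the spring lift it into the notches so that it is locked, and let go. Feel for the slots and the stops and never force the cap against the rocket (stay under about 40 N); leave all other things where they are.

Things in the scene. Friction and masses are not known exactly. Their poses are not given: they have to be found in the camera images.
- cap: Loose tail cap, about 90 g, 66 mm tall, upright in the tray. Origin: centre of its underside, z up along its axis. Black round spigot 29 mm diameter, z 0 to 29.5 mm, its lowest 7 mm tapered to 19 mm; collar 56 mm diameter, z 29.5 to 35.5 mm; above it the grip bar. Under the collar two brass lugs along +x and -x. A half turn gives the same cap.
- cap_bar (a point): Middle of the cap's orange grip bar, 51 mm above the cap's underside. The bar is 44 mm long along x (over the lugs), 16 mm wide along y, and stands 30 mm above the collar (z 35.5 to 66 mm of the cap).
- cap_lugs (a point): On the cap's axis at the lugs' middle height (14.5 mm above its underside). The two brass lugs lie along +x and -x, reach 20 mm from the axis, are 6 mm wide (y) and 5 mm high (z 12 to 17 mm of the cap). Yellow ticks on the collar stand over them.
- rocket: Model rocket tail section, fixed upright, tail up: white 64 mm tube in a wooden stand 110 mm square, 20 mm thick; its rim is 130 mm above the bench. Three fins (the red one along +x) reach 77 mm from the axis and end 25 mm below the rim. Origin: centre of the stand's underside, z up along the tube.
- rocket_rim (a point): Tail opening: on the tube's axis at the top face of the steel bayonet ring, 130 mm up. Bore 31 mm. Two entry slots 9.6 mm wide (yellow marks) lie near +x and -x, but the ring is turned by up to 0.42 rad either way, NOT shown in the measured pose: look, or rest the lugs lightly on the ring and turn in small steps until they drop in. Counterclockwise of a slot: a solid stop.
- rocket_notch (a point): On the axis at the notch roofs, 5 mm under the ring's top. Clockwise from above, the lugs pass from the slot under a ridge (underside 9 mm below the ring's top) to the notch, centred 58 degrees from the slot's centre (green marks), 8 degrees of play either way, then a solid stop. Locked, lug tops touch the roofs: cap origin 108 mm above the rocket's origin.
- rocket_spring (a point): On the axis, at the top of the uncompressed spring plunger, 115 mm up. Cap origin above rocket origin: lugs resting on the ring 118 mm; unlocked, resting on the plunger 115 mm; lugs clear the ridge below 104 mm; collar hits the rim (rigid) at 100.5 mm. Spring: 1.2 N at 115 mm plus 0.6 N per mm: 5.4 N locked, 7.8 N at the ridge, 10 N at the bottom.
- tray: Blue parts tray 120 x 270 mm, rim 16 mm high, floor 4 mm thick; holds the cap, the nose cone and the casing in any order, 80 mm or more apart. Fixed. Origin: centre of its underside, long side along y.
- nosecone: Bystander: small wooden nose cone, 32 mm diameter, 50 mm tall, standing in the tray. Origin: centre of its underside.
- casing: Bystander: cardboard-coloured cylinder 29 mm diameter, 45 mm tall, standing in the tray. Origin: centre of its underside.
- paint: Bystander: black paint jar with red lid, 52 mm diameter, 55 mm tall. Origin: centre of its underside.
- glue: Bystander: amber bottle 40 mm diameter, 100 mm tall. Origin: centre of its underside.
- screwdriver: Bystander: yellow-handled screwdriver lying along its x. Origin: under its middle.
- sander: Bystander: cork sanding block 70 x 45 x 30 mm. Origin: centre of its underside.
- brush: Bystander: wooden-handled brush lying along its x. Origin: under its middle.
Things that resemble listed ones, but are neither listed nor needed, are in the scene too. Leave any green or pink look-alike of the cap alone.

How it is judged:
By the outcome, as a careful person would: the job done as asked, in the order asked, and still so for the second after the job is handed in, with the robot touching nothing.
It also fails if it takes over 72 s, if anything falls off the work surface, if the arm or the gripper's body presses on something with over 40 N, if the wrist force passes 120 N, or if a joint passes its speed limit or range.

## Working session

There is one attempt and no reset: what is moved stays moved. The work goes in short steps, Python scripts to look and compute and a tool call to move; the robot and the scene stay as the last step left them, time stands still between calls to the robot, and variables do not carry over. Pictures are saved under pics/ and viewed, and the job is handed in when it is done.

Besides the shell and the picture viewer there is one more tool, called after "Request:" as name([rows], argument=value, ...), one row to a line, values as JSON. play_rows: Moves the arm, as the interface text tells. Its arguments: {"type":"object","properties":{"commands":{"type":"array"},"claw":{"type":"number"}},"required":["commands"]}

```bash
mkdir -p pics; python3 - <<'E'
from cell import ctrl
import cv2
for n in("side","top"):
    cv2.imwrite(f"pics/{n}0.png",ctrl.get_image(n)[:,:,::-1]); print(n,ctrl.calibration(n))
print(ctrl.state())
E
```

```text
side {'fov_y': 49.756441782167286, 'cx': 320.32270038182156, 'cy': 245.73149246057798, 'R': array([[-0.99949494, -0.03149195, -0.0042564 ],
       [-0.02023832,  0.73406822, -0.67877409],
       [ 0.02450041, -0.67834512, -0.73433482]]), 't': array([0.61878136, 0.07001223, 1.15342201])}
top {'fov_y': 44.063387656832276, 'cx': 315.8168991904144, 'cy': 242.0334479902579, 'R': array([[-0.01871811, -0.99981637, -0.00410501],
       [-0.9879806 ,  0.01912631, -0.15339012],
       [ 0.15344046,  0.0011845 , -0.98815718]]), 't': array([0.03116587, 0.60325239, 1.38474856])}
{'time_s': 0.1, 'qpos': array([-1.30498147e+00,  3.42620859e-01,  1.52491516e+00, -7.61014134e-07,
        1.27543297e+00, -1.46017297e-01]), 'joint_vel': array([ 0.00060063, -0.00212721, -0.00196149, -0.00116155,  0.00020855,
        0.00137106]), 'joint_torque': array([ 1.30406730e-03, -4.34447873e+01, -2.46491146e+01, -1.70867620e-04,
        4.71877531e-03,  1.77008394e-05]), 'eef_pos': array([ 0.21005944, -0.48071661,  0.21061441]), 'tool_rot': array([-6.86909795e-04,  9.78873836e-01,  2.04464029e-01, -4.15589438e-05]), 'ft_force': array([ 0.10868372, -0.45441516,  0.7746975 ]), 'wrist_torque': array([-0.03113708, -0.03924987, -0.04161878]), 'gripper_width': 0.08544607006441894}
```

View pics/top0.png

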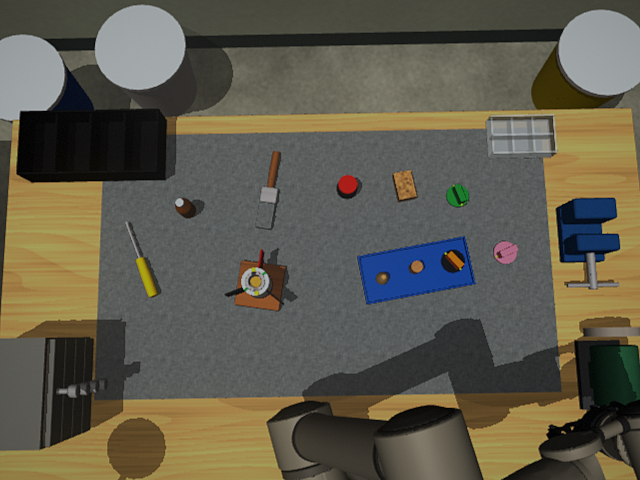

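View pics/side0.png

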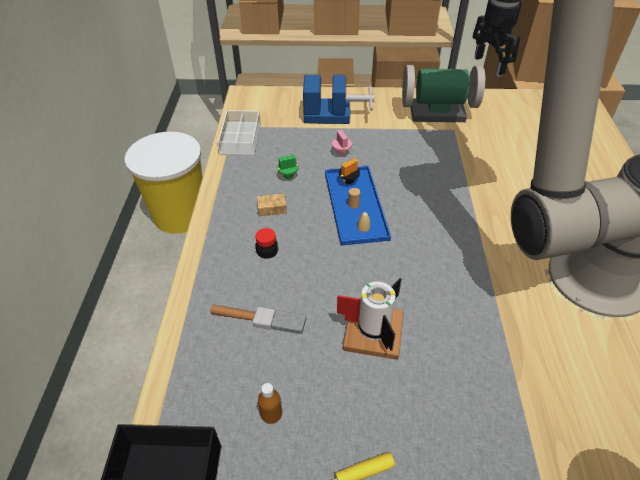

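Candidates for the cap, in top-image pixels: the orange-barred one in the blue tray at (453,261), a green look-alike at (458,195) and a pink one at (505,252). I choose the orange one in the tray. Next I check it and the rocket in close crops.

```bash
python3 - <<'E'
import cv2,numpy as np
t=cv2.imread("pics/top0.png");s=cv2.imread("pics/side0.png")
def c(im,x,y,r):
    return cv2.resize(im[y-r:y+r,x-r:x+r],(400,400),interpolation=cv2.INTER_CUBIC)
cv2.imwrite("pics/crop1.png",np.hstack([c(t,453,261,25),c(s,349,172,25)]))
cv2.imwrite("pics/crop2.png",np.hstack([c(t,256,281,25),c(s,378,300,25)]))
E
```

```text
(no output)
```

View pics/crop1.png

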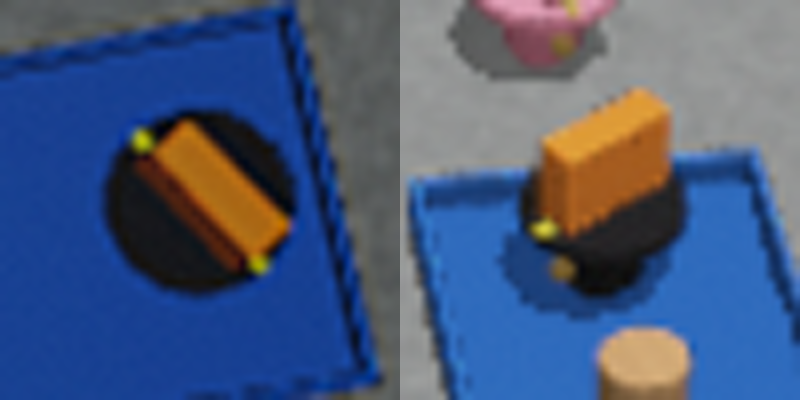

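View pics/crop2.png

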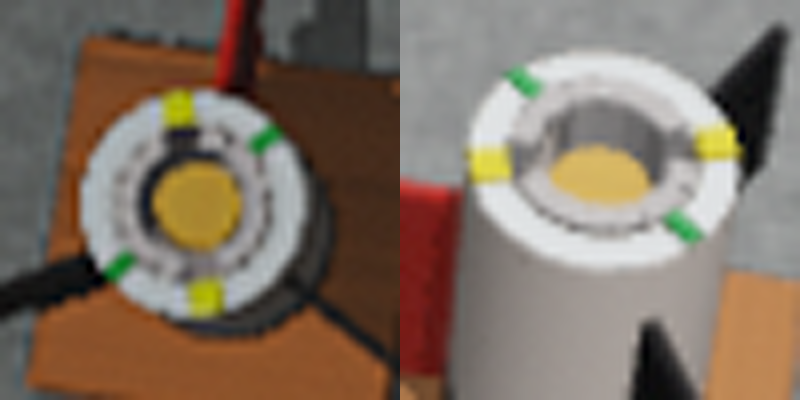

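The crops confirm the orange bar with its two yellow ticks. In the top view the rim's yellow marks are near pixels (253,269) and (256,293), with green ones near (264,273) and (245,289). Now I work out positions from colour centroids in both cameras.

```bash
cat > h.py <<'E'
import numpy as np,cv2
from cell import ctrl
def ray(n,u,v,z):
    k=ctrl.calibration(n);f=240/np.tan(np.radians(k['fov_y']/2))
    d=k['R'].T@np.array([(u-k['cx'])/f,(v-k['cy'])/f,1]);o=-k['R'].T@k['t']
    return o+d*(z-o[2])/d[2]
def proj(n,X):
    k=ctrl.calibration(n);f=240/np.tan(np.radians(k['fov_y']/2));c=k['R']@np.asarray(X)+k['t']
    return np.array([k['cx']+f*c[0]/c[2],k['cy']+f*c[1]/c[2]])
def blobs(im,hlo,hhi,box,smin=120,vmin=90,w=True):
    x0,y0,x1,y1=box;hsv=cv2.cvtColor(im[y0:y1,x0:x1],cv2.COLOR_BGR2HSV)
    m=cv2.inRange(hsv,(hlo,smin,vmin),(hhi,255,255))
    n,l,s,c=cv2.connectedComponentsWithStats(m,connectivity=8)
    return [(s[i,4],c[i]+[x0,y0]) for i in range(1,n)]
E
python3 - <<'E'
from h import *
I={n:cv2.imread(f"pics/{n}0.png") for n in("top","side")}
rb={"top":(236,262,276,302),"side":(358,278,400,318)}
cb={"top":(435,243,472,280),"side":(330,150,370,195)}
for n in I:
    for nm,h,b,z,s in(("yel",(25,35),rb,.13,110),("grn",(50,85),rb,.13,80),("tick",(25,35),cb,.0395,110),("bar",(8,17),cb,.07,150)):
        for a,c in blobs(I[n],*h,b[n],smin=s):
            if a>2: print(n,nm,a,c.round(1),ray(n,*c,z).round(4))
P=lambda x,y,ox,oy:((x+.5)/8-.5+ox,(y+.5)/8-.5+oy)
print("collar",ray("top",*P(200,201,428,236),.037).round(4))
for q in((185,120),(292,225),(260,262),(150,160)): print("bar",ray("top",*P(*q,428,236),.07).round(4))
for q in((543,150),(641,87),(671,107),(570,170)): print("barS",ray("side",*P(q[0]-400,q[1],324,147),.07).round(4))
print("rim",ray("top",*P(195,203,231,256),.13).round(4),"S",ray("side",*P(603-400,160,353,275),.13).round(4))
print("nose",ray("top",382,278,.03).round(3),"casing",ray("top",417,267,.045).round(3))
E
```

```text
top yel 15 [252.9 269.1] [0.5318 0.1626 0.13  ]
top yel 19 [256.4 292.9] [0.478  0.1549 0.13  ]
top grn 8 [263.5 273. ] [0.5225 0.1388 0.13  ]
top grn 7 [245.4 288.7] [0.4878 0.1795 0.13  ]
top tick 5 [445.4 253.2] [ 0.5715 -0.2929  0.0395]
top tick 3 [459.7 268.7] [ 0.5333 -0.3252  0.0395]
top bar 128 [454.9 259.3] [ 0.5526 -0.3079  0.07  ]
side yel 21 [392.4 292.7] [0.4794 0.157  0.13  ]
side yel 19 [363.7 295.3] [0.5329 0.1646 0.13  ]
side grn 8 [367.8 284.9] [0.5247 0.1399 0.13  ]
side grn 9 [388. 303.] [0.4889 0.1811 0.13  ]
side tick 6 [341.5 175.3] [ 0.5734 -0.2905  0.0395]
side bar 6 [349.5 160.5] [ 0.5538 -0.3133  0.07  ]
side bar 145 [349.  168.7] [ 0.5551 -0.2801  0.07  ]
collar [ 0.5532 -0.3097  0.037 ]
bar [ 0.5735 -0.299   0.07  ]
bar [ 0.5417 -0.3288  0.07  ]
bar [ 0.5309 -0.3188  0.07  ]
bar [ 0.5618 -0.2881  0.07  ]
barS [ 0.5744 -0.2932  0.07  ]
barS [ 0.5429 -0.3263  0.07  ]
barS [ 0.5334 -0.3162  0.07  ]
barS [ 0.5658 -0.2833  0.07  ]
rim [0.5049 0.1581 0.13  ] S [0.5065 0.1622 0.13  ]
nose [ 0.515 -0.139  0.03 ] casing [ 0.539 -0.222  0.045]
```

```bash
cat >> h.py <<'E'
from scipy.spatial.transform import Rotation as Ro
def yaw(R): return np.degrees(np.arctan2(R[1,0],R[0,0]))
def go(p,y):
    s=ctrl.state();q=s['tool_rot'];R=Ro.from_quat(q,scalar_first=True).as_matrix()
    print("t",round(s['time_s'],2),"pos",s['eef_pos'].round(4),"yaw",yaw(R).round(2),"tilt",np.degrees(np.arccos(-R[2,2])).round(2),"F",s['ft_force'].round(1),"T",s['wrist_torque'].round(2),"w",s['gripper_width'].round(4),"q6",s['qpos'][5].round(3))
    print("shift",(R.T@(np.array(p)-s['eef_pos'])).round(4),"turn",round(-(y-yaw(R)),2))
E
python3 -c "
from h import *
go([.553,-.308,.12],44.5)"
```

```text
Traceback (most recent call last):
  File "h.py", line 19, in go
    print("t",round(s['time_s'],2),"pos",s['eef_pos'].round(4),"yaw",yaw(R).round(2),"tilt",np.degrees(np.arccos(-R[2,2])).round(2),"F",s['ft_force'].round(1),"T",s['wrist_torque'].round(2),"w",s['gripper_width'].round(4),"q6",s['qpos'][5].round(3))
                                                                                                                                                                                                  ^^^^^^^^^^^^^^^^^^^^^^^^
AttributeError: 'float' object has no attribute 'round'
```

```bash
sed -i "s/s\['gripper_width'\].round(4)/round(s['gripper_width'],4)/" h.py
python3 -c "
from h import *
go([.553,-.308,.12],44.5)"
```

```text
t 0.1 pos [ 0.2101 -0.4807  0.2106] yaw 23.6 tilt 0.08 F [ 0.1 -0.5  0.8] T [-0.03 -0.04 -0.04] w 0.0854 q6 -0.146
shift [ 0.3834 -0.0209  0.0907] turn -20.9
```

Request:
play_rows([
  [[0.383,-0.021,0.05],-20.9],
  [[0.383,-0.021,0.07],-20.9],
  [[0.383,-0.021,0.09],-20.9],
  [[0.383,-0.021,0.09],-20.9],
  [[0.383,-0.021,0.09],-20.9],
  [[0.383,-0.021,0.09],-20.9],
  [[0.383,-0.021,0.09],-20.9],
  [[0.383,-0.021,0.09],-20.9],
  [[0.383,-0.021,0.09],-20.9],
  [[0.383,-0.021,0.09],-20.9],
], claw=1)

```text
time_s: 1.1
eef_pos: [0.5527, -0.307, 0.1195]
tool_rot: [-0.002, 0.925, 0.38, -0.001]
ft_force: [-0.3, -0.2, -0.7]
gripper_width: 0.0854
```

```bash
python3 -c "
from h import *
im=ctrl.get_image('side')[:,:,::-1].copy();im2=ctrl.get_image('top')[:,:,::-1].copy()
c=lambda i,x,y:cv2.resize(i[y-50:y+50,x-50:x+50],(400,400),interpolation=cv2.INTER_CUBIC)
cv2.imwrite('pics/a.png',np.hstack([c(im2,453,261),c(im,349,150)]))
go([.553,-.308,.044],44.5)"
```

```text
t 1.2 pos [ 0.5518 -0.3086  0.1207] yaw 44.46 tilt 0.09 F [-0.1  0.4 -0.2] T [-0.1   0.01  0.02] w 0.0855 q6 0.163
shift [0.0012 0.0005 0.0767] turn -0.04
```

View pics/a.png

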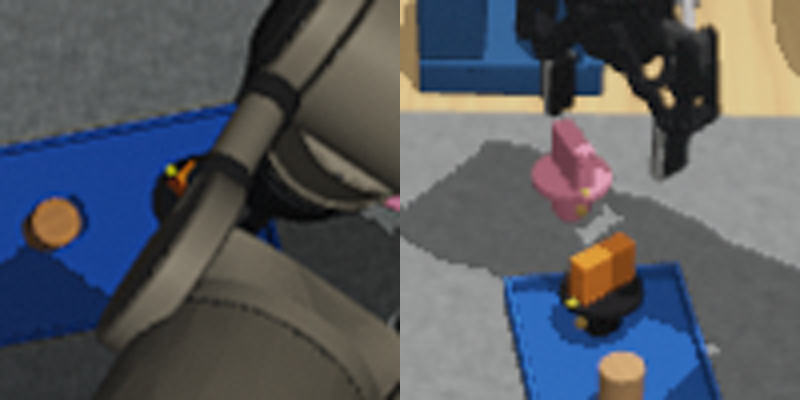

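The gripper stands above the orange cap with the jaws straddling the bar, and the pink cap is well behind it. Descending.

Request:
play_rows([
  [[0.001,0,0.025],0],
  [[0.001,0,0.05],0],
  [[0.001,0,0.068],0],
  [[0.001,0,0.076],0],
  [[0.001,0,0.076],0],
  [[0.001,0,0.076],0],
])

```text
time_s: 1.8
eef_pos: [0.5526, -0.3087, 0.0459]
tool_rot: [-0.0, 0.926, 0.378, 0.0]
ft_force: [-0.2, -0.1, 0.1]
gripper_width: 0.0852
```

```bash
python3 -c "
from h import *
im=ctrl.get_image('side')[:,:,::-1].copy()
c=lambda i,x,y:cv2.resize(i[y-50:y+50,x-50:x+50],(600,600),interpolation=cv2.INTER_CUBIC)
cv2.imwrite('pics/b.png',c(im,349,150))
go([.553,-.308,.044],44.5)"
```

```text
t 1.85 pos [ 0.5529 -0.3087  0.0461] yaw 44.42 tilt 0.05 F [ 0.2 -0.4  0.5] T [ 0.04 -0.01 -0.05] w 0.0854 q6 0.165
shift [ 0.0006 -0.0004  0.0021] turn -0.08
```

View pics/b.png

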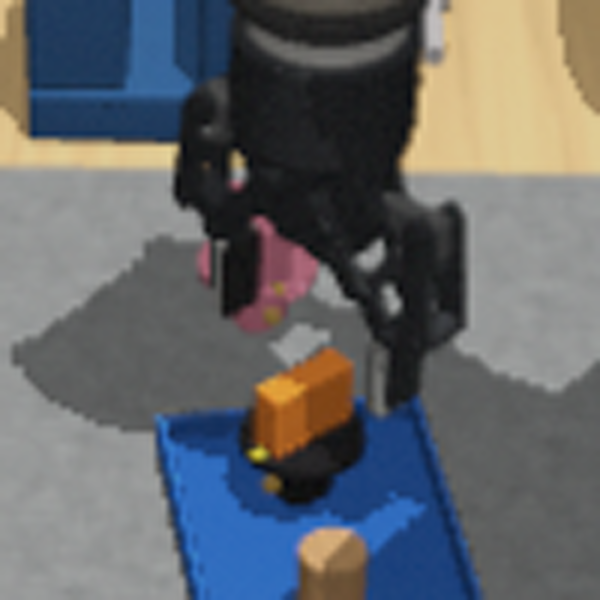

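```bash
python3 -c "
from h import *
d=np.array([.0305,-.0305,0]);c=np.array([.553,-.3085,.059])
for p in(c,c+d,c-d):
  print(((proj('side',p)-[299,100])*6).round())
for z in (.0395,.07): print(((proj('side',[.553,-.308,z])-[299,100])*6).round())
"
```

```text
[304. 391.]
[233. 345.]
[377. 437.]
[302. 427.]
[305. 371.]
```

Request:
play_rows([
  [[0,0,0],0],
  [[0,0,0],0],
  [[0,0,0],0],
  [[0,0,0],0],
], claw=-0.2)

```text
time_s: 2.25
eef_pos: [0.553, -0.3087, 0.0464]
tool_rot: [0.0, 0.926, 0.378, 0.0]
ft_force: [-0.5, 0.0, -0.3]
gripper_width: 0.0343
```

```bash
python3 -c "
from h import *
im=ctrl.get_image('side')[:,:,::-1].copy()
c=lambda i,x,y:cv2.resize(i[y-50:y+50,x-50:x+50],(600,600),interpolation=cv2.INTER_CUBIC)
cv2.imwrite('pics/c.png',c(im,349,150))
go([.553,-.308,.044],44.5)"
```

```text
t 2.3 pos [ 0.553  -0.3086  0.0463] yaw 44.43 tilt 0.06 F [0.2 0.1 0. ] T [-0.02 -0.01  0.03] w 0.0344 q6 0.165
shift [ 0.0005 -0.0004  0.0023] turn -0.07
```

View pics/c.png

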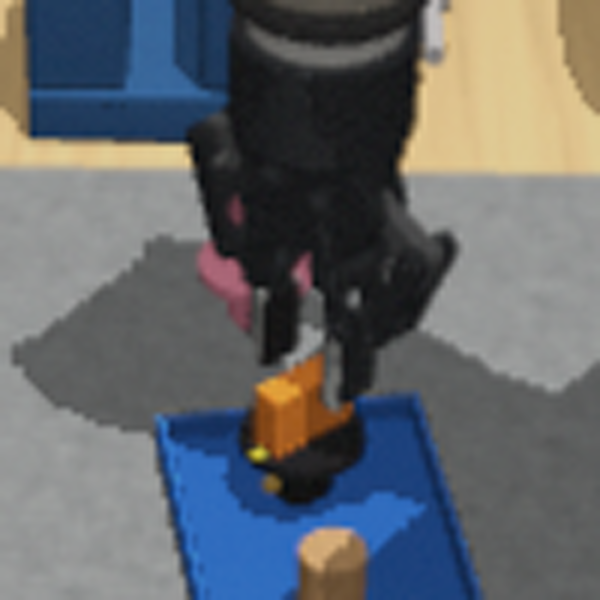

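The tips look about 10 mm higher than I expected, so I go down 6 mm with the jaws half closed, watching the force.

Request:
play_rows([
  [[0,0,0.003],0],
  [[0,0,0.006],0],
  [[0,0,0.006],0],
])

```text
time_s: 2.6
eef_pos: [0.5526, -0.3083, 0.0395]
tool_rot: [-0.0, 0.926, 0.378, 0.0]
ft_force: [-0.8, -0.7, -0.0]
gripper_width: 0.034
```

```bash
python3 -c "
from h import *
im=ctrl.get_image('side')[:,:,::-1].copy()
c=lambda i,x,y:cv2.resize(i[y-35:y+35,x-35:x+35],(600,600),interpolation=cv2.INTER_CUBIC)
cv2.imwrite('pics/d.png',c(im,349,160))
go([.553,-.308,.044],44.5)"
```

```text
t 2.65 pos [ 0.5527 -0.3084  0.0398] yaw 44.43 tilt 0.03 F [0.1 1.1 0.7] T [ 0.05  0.06 -0.01] w 0.0338 q6 0.165
shift [ 0.0005 -0.0001 -0.0042] turn -0.07
```

View pics/d.png

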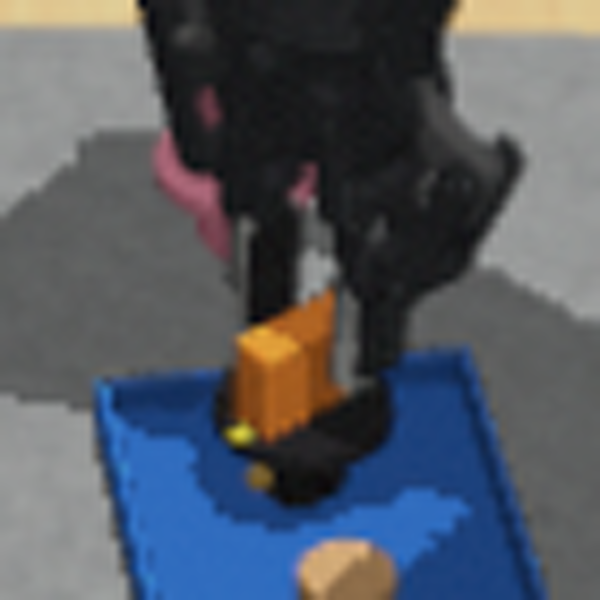

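```bash
python3 -c "
from h import *
u=np.array([.7,-.714,0]);v=np.array([.714,.7,0])
for z in (.040,.045,.05):
  for s in(-.011,0,.011):
    print(z,s,((proj('side',np.array([.553,-.3083,z])-u*.017+v*s)-[314,125])*600/70).round())
"
```

```text
0.04 -0.011 [369. 404.]
0.04 0 [343. 420.]
0.04 0.011 [317. 436.]
0.045 -0.011 [369. 391.]
0.045 0 [344. 407.]
0.045 0.011 [318. 423.]
0.05 -0.011 [370. 378.]
0.05 0 [344. 394.]
0.05 0.011 [318. 410.]
```

The pads now overlap about 20 mm of the bar, and the tips stay clear of the collar (right pad bottom at about (350,390) in the crop). Closing.

Request:
play_rows([
  [[0,0,0],0],
  [[0,0,0],0],
  [[0,0,0],0],
  [[0,0,0],0],
  [[0,0,0],0],
], claw=-1)

```text
time_s: 3.15
eef_pos: [0.5528, -0.3085, 0.0398]
tool_rot: [0.0, 0.926, 0.378, 0.0]
ft_force: [0.2, 0.3, 0.5]
gripper_width: 0.0138
```

```bash
python3 -c "
from h import *
im=ctrl.get_image('side')[:,:,::-1].copy()
c=lambda i,x,y:cv2.resize(i[y-35:y+35,x-35:x+35],(600,600),interpolation=cv2.INTER_CUBIC)
cv2.imwrite('pics/e.png',c(im,349,160))
go([.553,-.308,.24],44.5)"
```

```text
t 3.2 pos [ 0.5528 -0.3085  0.0399] yaw 44.43 tilt 0.03 F [-0.3  0.5  0.4] T [-0.06 -0.1  -0.01] w 0.014 q6 0.165
shift [ 6.000e-04 -2.000e-04 -2.001e-01] turn -0.07
```

View pics/e.png

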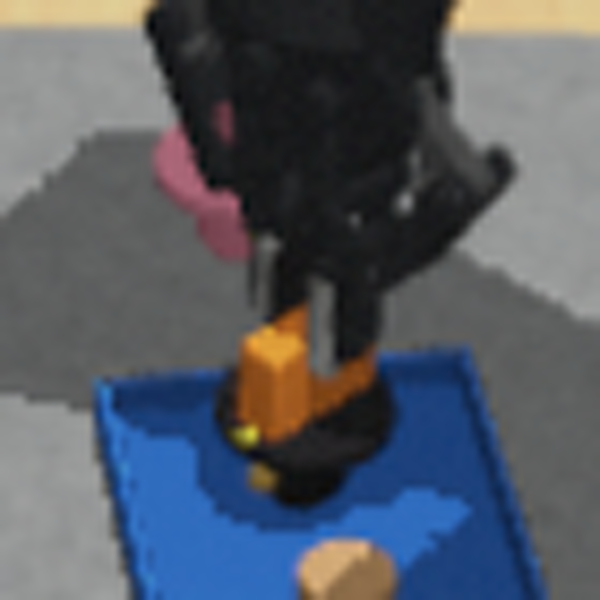

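The jaws hold the bar (width 14 mm) and the cap has stayed upright. TCP height minus cap height is 35.8 mm. Lifting, then transferring.

Request:
play_rows([
  [[0,0,-0.01],0],
  [[0,0,-0.03],0],
  [[0,0,-0.07],0],
  [[0,0,-0.12],0],
  [[0,0,-0.17],0],
  [[0,0,-0.2],0],
  [[0,0,-0.2],0],
  [[0,0,-0.2],0],
])

```text
time_s: 4.0
eef_pos: [0.5526, -0.3084, 0.2406]
tool_rot: [0.0, 0.926, 0.378, 0.001]
ft_force: [-0.4, 0.7, -0.8]
gripper_width: 0.014
```

```bash
python3 -c "
from h import *
im=ctrl.get_image('side')[:,:,::-1].copy()
cv2.imwrite('pics/f.png',im)
go([.5057,.1598,.24],8.4)"
```

```text
t 4.05 pos [ 0.5521 -0.3081  0.239 ] yaw 44.43 tilt 0.09 F [ 0.1 -0.7 -1.3] T [-0.01  0.03 -0.01] w 0.0139 q6 0.165
shift [ 2.944e-01 -3.666e-01 -3.000e-04] turn 36.03
```

View pics/f.png

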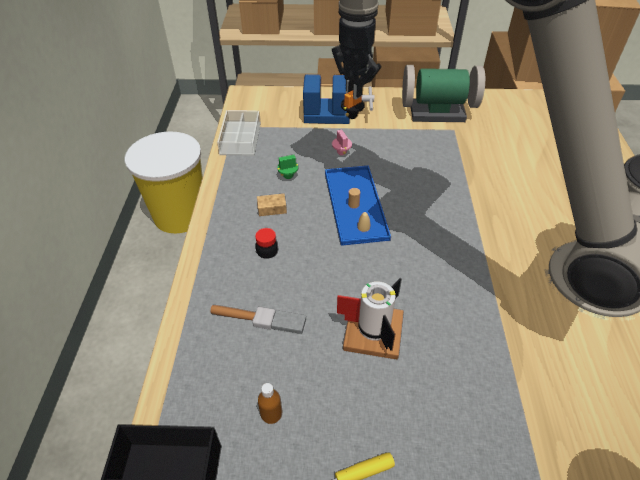

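The picture shows the cap held at (352,101), with the nose cone and casing undisturbed. Next, over the rocket.

Request:
play_rows([
  [[0.294,-0.367,0],36],
  [[0.294,-0.367,0],36],
  [[0.294,-0.367,0],36],
  [[0.294,-0.367,0],36],
  [[0.294,-0.367,0],36],
  [[0.294,-0.367,0],36],
  [[0.294,-0.367,0],36],
  [[0.294,-0.367,0],36],
  [[0.294,-0.367,0],36],
  [[0.294,-0.367,0],36],
])

```text
time_s: 5.05
eef_pos: [0.5031, 0.1633, 0.2378]
tool_rot: [-0.001, 0.997, 0.075, -0.002]
ft_force: [0.2, -1.1, -1.7]
gripper_width: 0.0142
```

Request:
play_rows([
  [[0,0,0],0],
  [[0,0,0],0],
])

```text
time_s: 5.25
eef_pos: [0.5021, 0.1634, 0.2361]
tool_rot: [-0.001, 0.997, 0.076, -0.004]
ft_force: [0.3, -0.8, 0.0]
gripper_width: 0.0141
```

```bash
python3 -c "
from h import *
im=ctrl.get_image('side')[:,:,::-1].copy();im2=ctrl.get_image('top')[:,:,::-1].copy()
cv2.imwrite('pics/g_s.png',im);cv2.imwrite('pics/g_t.png',im2)
c=lambda i,x,y:cv2.resize(i[y-35:y+35,x-35:x+35],(400,400),interpolation=cv2.INTER_CUBIC)
cv2.imwrite('pics/g.png',np.hstack([c(im2,256,270),c(im,378,260)]))
go([.5057,.1598,.17],8.4)
print(proj('side',[.5057,.1598,.204+.0355]),proj('side',[.5057,.1598,.204]))"
```

```text
t 5.35 pos [0.5029 0.1621 0.2369] yaw 8.55 tilt 0.4 F [-0.4 -0.1 -1.4] T [-0.03 -0.03 -0.  ] w 0.0143 q6 1.587
shift [0.0029 0.0028 0.0669] turn 0.15
[383.3095901  254.25348003] [381.58660517 267.74938717]
```

View pics/g.png

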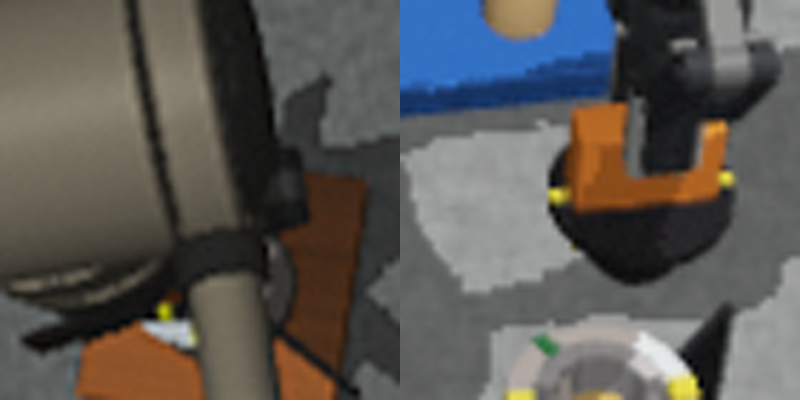

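```bash
python3 - <<'E'
from h import *
im=cv2.imread('pics/g_s.png')
L=[]
for a,c in blobs(im,25,35,(365,248,410,270),smin=110):
    if a>2: p=ray('side',*c,.2366);L.append(p);print(a,c.round(1),p.round(4))
a,b=L[:2];print((a+b)/2,np.degrees(np.arctan2(*((a-b)[1::-1]))))
E
```

```text
7 [399.7 256. ] [0.4776 0.1604 0.2366]
8 [369.9 259.1] [0.5287 0.1689 0.2366]
[0.50311756 0.16467733 0.2366    ] -170.54222453790467
```

```bash
python3 -c "
from h import *
go([.506,.159,.175],8.0)"
```

```text
t 5.35 pos [0.5029 0.1621 0.2369] yaw 8.55 tilt 0.4 F [-0.4 -0.1 -1.4] T [-0.03 -0.03 -0.  ] w 0.0143 q6 1.587
shift [0.003  0.0037 0.0619] turn 0.55
```

Request:
play_rows([
  [[0.003,0.0037,0.02],0.5],
  [[0.003,0.0037,0.04],0.5],
  [[0.003,0.0037,0.055],0.5],
  [[0.003,0.0037,0.062],0.5],
  [[0.003,0.0037,0.062],0.5],
  [[0.003,0.0037,0.062],0.5],
  [[0.003,0.0037,0.062],0.5],
])

```text
time_s: 6.05
eef_pos: [0.5066, 0.1588, 0.1758]
tool_rot: [-0.001, 0.998, 0.07, -0.003]
ft_force: [-0.8, 0.8, -0.6]
gripper_width: 0.0141
```

```bash
python3 -c "
from h import *
im=ctrl.get_image('side')[:,:,::-1].copy()
c=lambda i,x,y:cv2.resize(i[y-35:y+35,x-35:x+35],(600,600),interpolation=cv2.INTER_CUBIC)
cv2.imwrite('pics/h.png',c(im,378,285))
go([.506,.159,.16],8.0)
L=[]
for a,c in blobs(im,25,35,(360,262,410,310),smin=110):
    if a>2: print(a,c.round(1),ray('side',*c,.175).round(4),ray('side',*c,.13).round(4))
"
```

```text
t 6.1 pos [0.5065 0.1589 0.1758] yaw 8.04 tilt 0.31 F [ 0.7  0.3 -1.5] T [-0.01  0.02  0.02] w 0.014 q6 1.588
shift [-0.0004 -0.0002  0.0158] turn 0.04
5 [393.4 276.2] [0.4818 0.1545 0.175 ] [0.475  0.1173 0.13  ]
10 [365.2 279. ] [0.5327 0.1624 0.175 ] [0.5291 0.1257 0.13  ]
20 [392.4 292.8] [0.4859 0.192  0.175 ] [0.4793 0.1572 0.13  ]
13 [363.5 295.2] [0.5368 0.1987 0.175 ] [0.5333 0.1644 0.13  ]
```

View pics/h.png

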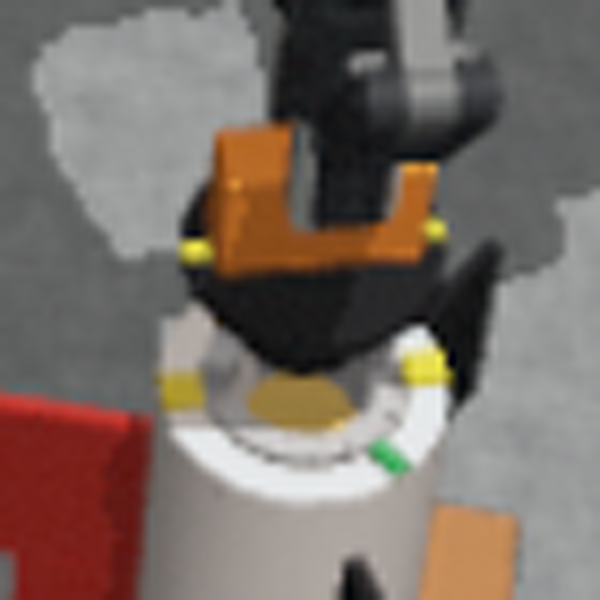

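Request:
play_rows([
  [[-0.0005,-0.001,0.003],0],
  [[-0.0005,-0.001,0.006],0],
  [[-0.0005,-0.001,0.009],0],
  [[-0.0005,-0.001,0.012],0],
  [[-0.0005,-0.001,0.015],0],
  [[-0.0005,-0.001,0.015],0],
])

```text
time_s: 6.7
eef_pos: [0.5055, 0.1597, 0.1602]
tool_rot: [-0.001, 0.998, 0.07, -0.003]
ft_force: [0.6, 0.4, -0.4]
gripper_width: 0.0141
```

```bash
python3 -c "
from h import *
go([.506,.16,.1538],8.0)"
```

```text
t 6.7 pos [0.5055 0.1597 0.1602] yaw 8.03 tilt 0.37 F [ 0.6  0.4 -0.4] T [-0.03 -0.    0.04] w 0.0141 q6 1.59
shift [ 0.0006 -0.0002  0.0064] turn 0.03
```

Request:
play_rows([
  [[0,0,0.0015],0],
  [[0,0,0.003],0],
  [[0,0,0.0045],0],
  [[0,0,0.0045],0],
])

```text
time_s: 7.1
eef_pos: [0.5054, 0.1597, 0.1554]
tool_rot: [-0.001, 0.998, 0.07, -0.003]
ft_force: [-0.8, -1.1, -1.5]
gripper_width: 0.0141
```

```bash
python3 -c "
from h import *
go([.506,.16,.1538],8.0)"
```

```text
t 7.1 pos [0.5054 0.1597 0.1554] yaw 8.03 tilt 0.39 F [-0.8 -1.1 -1.5] T [ 0.01 -0.01 -0.01] w 0.0141 q6 1.59
shift [ 0.0007 -0.0002  0.0016] turn 0.03
```

Request:
play_rows([
  [[0,0,0.001],0],
  [[0,0,0.002],0],
  [[0,0,0.003],0],
  [[0,0,0.003],0],
])

```text
time_s: 7.5
eef_pos: [0.5053, 0.1597, 0.1523]
tool_rot: [-0.001, 0.998, 0.07, -0.003]
ft_force: [-0.4, -0.8, -1.8]
gripper_width: 0.0144
```

```bash
python3 -c "
from h import *
im=ctrl.get_image('side')[:,:,::-1].copy()
c=lambda i,x,y:cv2.resize(i[y-35:y+35,x-35:x+35],(600,600),interpolation=cv2.INTER_CUBIC)
cv2.imwrite('pics/i.png',c(im,378,285))
go([.506,.16,.1538],8.0)"
```

```text
t 7.55 pos [0.5053 0.1597 0.1524] yaw 8.03 tilt 0.4 F [ 0.4  0.  -0.3] T [ 0.   -0.   -0.02] w 0.0141 q6 1.59
shift [ 0.0007 -0.0002 -0.0014] turn 0.03
```

View pics/i.png

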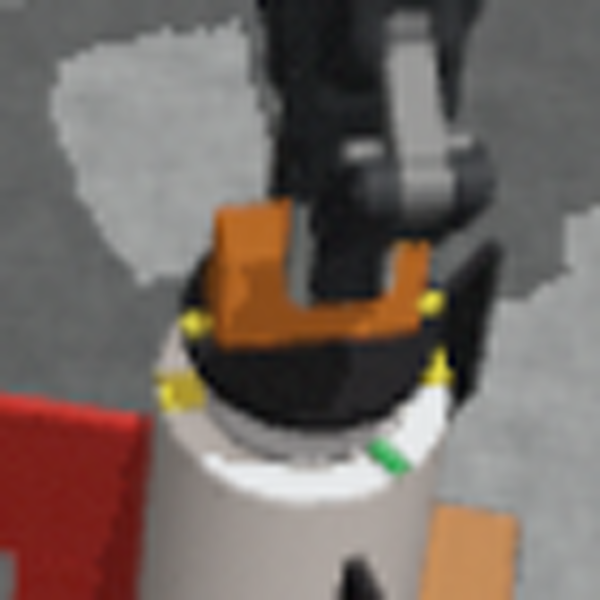

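Inserted with no contact force, at a cap height of about 116.6 mm. That is already under the 118 mm at which the lugs would rest on the ring, so they appear to be in the slots. Continuing down.

Request:
play_rows([
  [[0,0,0.001],0],
  [[0,0,0.002],0],
  [[0,0,0.003],0],
  [[0,0,0.004],0],
  [[0,0,0.004],0],
])

```text
time_s: 8.05
eef_pos: [0.5054, 0.1597, 0.1485]
tool_rot: [-0.001, 0.998, 0.07, -0.003]
ft_force: [-0.6, 0.1, 0.6]
gripper_width: 0.014
```

```bash
python3 -c "
from h import *
go([.506,.16,.1388],8.0)"
```

```text
t 8.05 pos [0.5054 0.1597 0.1485] yaw 8.03 tilt 0.38 F [-0.6  0.1  0.6] T [0.01 0.07 0.01] w 0.014 q6 1.59
shift [ 0.0007 -0.0001  0.0097] turn 0.03
```

Force begins to rise gently, as expected from the spring, so the lugs are in the slots. Pushing on.

Request:
play_rows([
  [[0,0,0.001],0],
  [[0,0,0.002],0],
  [[0,0,0.003],0],
  [[0,0,0.004],0],
  [[0,0,0.005],0],
  [[0,0,0.006],0],
  [[0,0,0.006],0],
])

```text
time_s: 8.75
eef_pos: [0.5054, 0.1598, 0.1425]
tool_rot: [-0.001, 0.998, 0.07, -0.003]
ft_force: [-0.5, -0.4, 5.1]
gripper_width: 0.0141
```

```bash
python3 -c "
from h import *
go([.506,.16,.1383],8.0)"
```

```text
t 8.75 pos [0.5054 0.1598 0.1425] yaw 8.03 tilt 0.36 F [-0.5 -0.4  5.1] T [-0.08  0.2  -0.02] w 0.0141 q6 1.59
shift [ 0.0006 -0.0001  0.0042] turn 0.03
```

Request:
play_rows([
  [[0,0,0.001],0],
  [[0,0,0.002],0],
  [[0,0,0.003],0],
  [[0,0,0.004],0],
  [[0,0,0.0045],0],
  [[0,0,0.0045],0],
])

```text
time_s: 9.35
eef_pos: [0.5056, 0.1598, 0.1385]
tool_rot: [-0.001, 0.998, 0.07, -0.003]
ft_force: [-1.0, 0.1, 8.3]
gripper_width: 0.0138
```

```bash
python3 -c "
from h import *
go([.506,.16,.1383],8.0)"
```

```text
t 9.35 pos [0.5056 0.1598 0.1385] yaw 8.03 tilt 0.33 F [-1.   0.1  8.3] T [-0.09  0.33  0.01] w 0.0138 q6 1.59
shift [ 0.0005 -0.0002  0.0002] turn 0.03
```

At twist depth: 8.3 N measured agrees with the spring law and there are no side loads. Now twisting clockwise, starting with 15°.

Request:
play_rows([
  [[0,0,0],3],
  [[0,0,0],6],
  [[0,0,0],9],
  [[0,0,0],12],
  [[0,0,0],15],
  [[0,0,0],15],
])

```text
time_s: 9.95
eef_pos: [0.5061, 0.16, 0.1391]
tool_rot: [-0.001, 0.998, -0.062, -0.002]
ft_force: [-1.2, -0.8, 6.7]
gripper_width: 0.0139
```

```bash
python3 -c "
from h import *
go([.506,.16,.1383],-49.8)"
```

```text
t 9.95 pos [0.5061 0.16   0.1391] yaw -7.05 tilt 0.25 F [-1.2 -0.8  6.7] T [ 0.12  0.11 -0.01] w 0.0139 q6 1.853
shift [-0.0001  0.      0.0008] turn 42.75
```

Request:
play_rows([
  [[0,0,0.0008],4],
  [[0,0,0.001],8],
  [[0,0,0.001],12],
  [[0,0,0.001],16],
  [[0,0,0.001],20],
  [[0,0,0.001],24],
  [[0,0,0.001],24],
])

```text
time_s: 10.65
eef_pos: [0.5067, 0.1604, 0.1388]
tool_rot: [-0.001, 0.963, -0.269, -0.001]
ft_force: [-0.6, 0.3, 8.0]
gripper_width: 0.014
```

```bash
python3 -c "
from h import *
go([.506,.16,.1383],-49.8)"
```

```text
t 10.65 pos [0.5067 0.1604 0.1388] yaw -31.16 tilt 0.18 F [-0.6  0.3  8. ] T [0.24 0.14 0.01] w 0.014 q6 2.274
shift [-0.0004  0.0007  0.0005] turn 18.64
```

Request:
play_rows([
  [[-0.0004,0.0006,0.0005],4],
  [[-0.0004,0.0006,0.0008],8],
  [[-0.0004,0.0006,0.0008],12],
  [[-0.0004,0.0006,0.0008],16],
  [[-0.0004,0.0006,0.0008],18.5],
  [[-0.0004,0.0006,0.0008],18.5],
])

```text
time_s: 11.25
eef_pos: [0.5068, 0.1604, 0.1388]
tool_rot: [-0.001, 0.907, -0.421, -0.001]
ft_force: [-1.1, 0.7, 6.9]
gripper_width: 0.014
```

```bash
python3 -c "
from h import *
im=ctrl.get_image('side')[:,:,::-1].copy()
c=lambda i,x,y:cv2.resize(i[y-35:y+35,x-35:x+35],(600,600),interpolation=cv2.INTER_CUBIC)
cv2.imwrite('pics/j.png',c(im,378,285))
go([.506,.16,.1438],-49.8)"
```

```text
t 11.3 pos [0.5068 0.1604 0.1388] yaw -49.68 tilt 0.17 F [-1.2  0.9  6.1] T [ 0.15 -0.01  0.02] w 0.0141 q6 2.597
shift [-0.0002  0.0009 -0.005 ] turn 0.12
```

View pics/j.png

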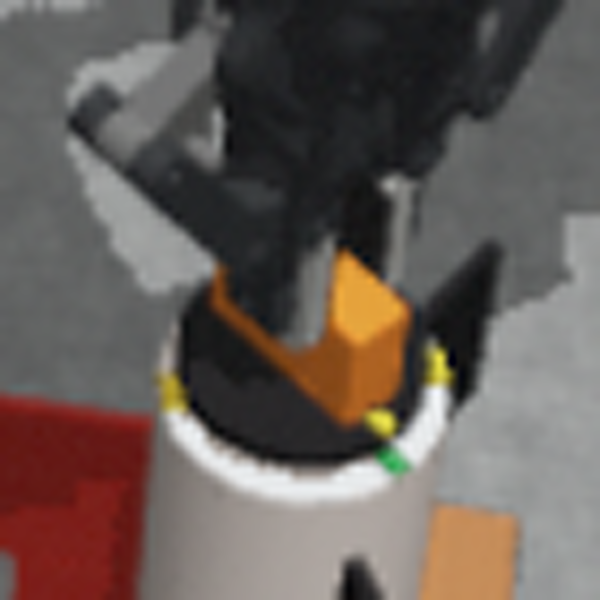

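The cap's yellow tick at (380,420) in the crop now stands over the green mark at (395,460). Next I let the spring lift it.

Request:
play_rows([
  [[0,0,-0.001],0],
  [[0,0,-0.002],0],
  [[0,0,-0.003],0],
  [[0,0,-0.004],0],
  [[0,0,-0.0045],0],
  [[0,0,-0.0045],0],
])

```text
time_s: 11.9
eef_pos: [0.5069, 0.1605, 0.1434]
tool_rot: [-0.002, 0.907, -0.42, -0.001]
ft_force: [-1.5, 0.0, 4.6]
gripper_width: 0.0144
```

```bash
python3 -c "
from h import *
go([.506,.16,.1438],-49.8)"
```

```text
t 11.9 pos [0.5069 0.1605 0.1434] yaw -49.68 tilt 0.18 F [-1.5  0.   4.6] T [0.11 0.06 0.03] w 0.0144 q6 2.597
shift [-0.0002  0.001  -0.0004] turn 0.12
```

Request:
play_rows([
  [[0,0,-0.0006],0],
  [[0,0,-0.0012],0],
  [[0,0,-0.0012],0],
  [[0,0,-0.0012],0],
])

```text
time_s: 12.3
eef_pos: [0.5068, 0.1604, 0.1439]
tool_rot: [-0.001, 0.907, -0.42, -0.001]
ft_force: [1.7, -0.1, -3.9]
gripper_width: 0.0141
```

```bash
python3 -c "
from h import *
go([.506,.16,.1438],-49.8)"
```

```text
t 12.3 pos [0.5068 0.1604 0.1439] yaw -49.69 tilt 0.17 F [ 1.7 -0.1 -3.9] T [ 0.16 -0.37 -0.01] w 0.0141 q6 2.597
shift [-0.0002  0.0008  0.0001] turn 0.11
```

The roofs stop it at a cap height of 108.1 mm with a light −3.9 N pull, so it is in the notches. Relaxing and releasing.

Request:
play_rows([
  [[0,0,0],0],
  [[0,0,0],0],
])

```text
time_s: 12.5
eef_pos: [0.5068, 0.1605, 0.1439]
tool_rot: [-0.001, 0.907, -0.42, -0.001]
ft_force: [1.5, 0.7, -3.0]
gripper_width: 0.014
```

Request:
play_rows([
  [[0,0,0],0],
  [[0,0,0],0],
  [[0,0,0],0],
  [[0,0,0],0],
  [[0,0,0],0],
  [[0,0,0],0],
], claw=1)

```text
time_s: 13.1
eef_pos: [0.5068, 0.1604, 0.1439]
tool_rot: [-0.001, 0.907, -0.42, -0.001]
ft_force: [-0.0, -0.2, -0.1]
gripper_width: 0.0856
```

```bash
python3 -c "
from h import *
go([.506,.16,.2838],-49.8)"
```

```text
t 13.1 pos [0.5068 0.1604 0.1439] yaw -49.68 tilt 0.18 F [-0.  -0.2 -0.1] T [ 0.   -0.04 -0.02] w 0.0856 q6 2.597
shift [-0.0005  0.0007 -0.1399] turn 0.12
```

Straight up, then back toward the robot so that both cameras can see the rocket.

Request:
play_rows([
  [[0,0,-0.02],0],
  [[0,0,-0.05],0],
  [[0,0,-0.09],0],
  [[0,0,-0.14],0],
  [[0,0,-0.14],0],
  [[0,0,-0.14],0],
])

```text
time_s: 13.7
eef_pos: [0.5072, 0.1601, 0.2849]
tool_rot: [-0.002, 0.907, -0.42, 0.0]
ft_force: [-0.4, -0.2, -0.8]
gripper_width: 0.0855
```

```bash
python3 -c "
from h import *
go([.45,-.12,.28],-49.8)"
```

```text
t 13.7 pos [0.5072 0.1601 0.2849] yaw -49.68 tilt 0.23 F [-0.4 -0.2 -0.8] T [-0.02  0.02  0.02] w 0.0855 q6 2.597
shift [0.1766 0.2249 0.0038] turn 0.12
```

Request:
play_rows([
  [[0.177,0.225,0],0],
  [[0.177,0.225,0],0],
  [[0.177,0.225,0],0],
  [[0.177,0.225,0],0],
  [[0.177,0.225,0],0],
  [[0.177,0.225,0],0],
  [[0.177,0.225,0],0],
  [[0.177,0.225,0],0],
  [[0.177,0.225,0],0],
])

```text
time_s: 14.6
eef_pos: [0.45, -0.1195, 0.283]
tool_rot: [-0.002, 0.908, -0.42, -0.001]
ft_force: [-0.1, 0.1, -0.8]
gripper_width: 0.0858
```

```bash
python3 -c "
from h import *
im=ctrl.get_image('side')[:,:,::-1].copy();im2=ctrl.get_image('top')[:,:,::-1].copy()
cv2.imwrite('pics/k_s.png',im)
c=lambda i,x,y:cv2.resize(i[y-30:y+30,x-30:x+30],(400,400),interpolation=cv2.INTER_CUBIC)
cv2.imwrite('pics/k.png',np.hstack([c(im2,256,281),c(im,378,295)]))
for n,i,b in(('top',im2,(236,258,276,302)),('side',im,(355,270,402,318))):
  for nm,h,s in(('y',(25,35),110),('g',(50,85),80)):
    for a,q in blobs(i,*h,b,smin=s):
      if a>2: print(n,nm,a,q.round(1),ray(n,*q,.1435).round(4),ray(n,*q,.13).round(4))
go([0,0,0],0)"
```

```text
top y 4 [245.5 287.5] [0.4895 0.1777 0.1435] [0.4905 0.1794 0.13  ]
top y 12 [256.5 293.8] [0.4751 0.1533 0.1435] [0.4761 0.1547 0.13  ]
top g 3 [244.7 289.3] [0.4854 0.1796 0.1435] [0.4865 0.1813 0.13  ]
side y 11 [393.6 292.7] [0.4791 0.1676 0.1435] [0.4771 0.1571 0.13  ]
side y 13 [362.9 295.5] [0.5354 0.1756 0.1435] [0.5344 0.1653 0.13  ]
side y 11 [387.5 297.2] [0.4908 0.1781 0.1435] [0.489  0.1678 0.13  ]
side g 10 [387.9 302.8] [0.4909 0.1907 0.1435] [0.4891 0.1806 0.13  ]
t 14.7 pos [ 0.4503 -0.1193  0.2835] yaw -49.58 tilt 0.24 F [-0.4  0.3 -0.6] T [-0.01 -0.03 -0.01] w 0.0857 q6 2.009
shift [-0.3821  0.2665  0.2833] turn -49.58
```

View pics/k.png

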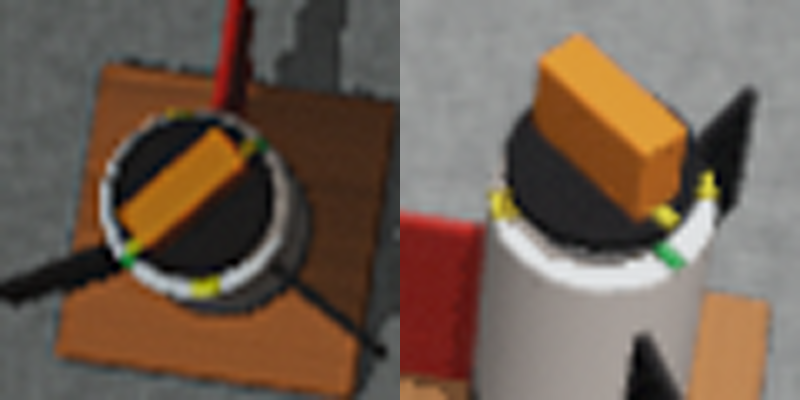

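View pics/k_s.png

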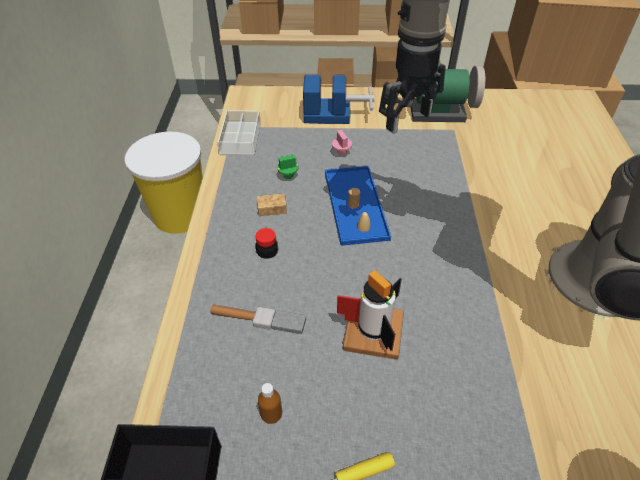

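The ticks line up with the green notch marks in both views (top (245.5,287.5) against green (244.7,289.3); side (387.5,297.2) against (387.9,302.8)). The cap sits level, the other objects in view have not moved, and the arm is clear. Handing in.

```bash
python3 -c "
from cell import ctrl
print(ctrl.hand_in())"
```

```text
the job is handed in; nothing more can be done
None
```

The orange-handled tail cap is locked in the rocket's notches, and I handed the job in at about 14.7 s; no verdict was reported.

- **Fitting:** I lifted the cap from the tray and started its lugs in the slots, which I had measured at about 8° from the images. They went in at the first try with no ring contact. I pushed it in against the spring; the highest force read was about 8 N. I twisted it 58° clockwise with almost no torque and let the spring lift it.
- **Lock check:** A light upward pull of about 4 N was stopped by the notch roofs at a cap height of 108.1 mm, against 108 mm expected. I then released the cap and moved the arm clear.
- **Last images:** The yellow ticks stand over the green notch marks and the cap sits level. The other objects in view are where they were, and the gripper is empty and touching nothing.
- **Disagreements:**
  - The finger tips looked about 10 mm higher in the side image than the measured tool position implied. I lowered the grip by 6 mm before closing.
  - The two cameras differed by 2–4 mm on positions, so I compared the cap and the rim in the side image for the final alignment.
- **Not tested:** I did not try turning the cap back, nor turn it on to the far stop.

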